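Turn the seedling carousel to the tagged pot

TASK

Bring the seedling pot with the red tag to the front of the carousel: with the fingertips, gently push the blue posts at the rim to turn the turntable until that pot stands right in line with the yellow arrow on the base board, and leave it at rest there. Do not clamp the posts, do not touch any of the pots, which must all stay standing in their places on the turntable, and leave the clay pot, bottle and trowel around it alone.

Things in the scene. Friction and masses are not known exactly. Their poses are not given: they have to be found in the camera images.
- board: fixed square plywood base board 300 x 300 x 12 mm under the turntable; origin at the centre of its underside, exactly below the turntable's axis. Its -x edge (the front edge) carries a black tongue 90 mm wide reaching to 205 mm from the axis, with a flat painted yellow arrow that points at the turntable. Front = the board's own -x direction from the axis
- turntable_base: fixed black round foot of the turntable, radius 70 mm, 18 mm high, standing on the board; its origin is at its underside on the axis. It carries the turning aluminium disc: radius 140 mm, 12 mm thick, top face 44 mm above the bench. The foot itself does not turn
- turntable (a joint): turning angle of the aluminium disc, rad, 0 at the start, positive counterclockwise seen from above, free over two turns each way; a light bearing with friction of about 0.12 N m (about 1 N at the posts): the disc stays where it is left
- post0 (a point): middle of one of the four upright blue finger posts near the disc's rim: 16 mm thick, 35 mm high (from 44 to 79 mm above the bench), 125 mm from the axis, 90 degrees apart, midway between the pots; this point is 67 mm above the bench
- post1 (a point): middle of one of the four upright blue finger posts near the disc's rim: 16 mm thick, 35 mm high (from 44 to 79 mm above the bench), 125 mm from the axis, 90 degrees apart, midway between the pots; this point is 67 mm above the bench
- post2 (a point): middle of one of the four upright blue finger posts near the disc's rim: 16 mm thick, 35 mm high (from 44 to 79 mm above the bench), 125 mm from the axis, 90 degrees apart, midway between the pots; this point is 67 mm above the bench
- post3 (a point): middle of one of the four upright blue finger posts near the disc's rim: 16 mm thick, 35 mm high (from 44 to 79 mm above the bench), 125 mm from the axis, 90 degrees apart, midway between the pots; this point is 67 mm above the bench
- pot_red: the marked seedling pot: black plastic pot with a red rim band and an upright red tag (top at about 106 mm above its foot), 56 mm across at the rim, 42 mm at the foot, 55 mm tall without its short leaves (leaves reach about 90 mm), 0.08 to 0.17 kg; loose, its centre 65 mm from the axis on the disc; origin at the centre of its underside
- pot_a: plain black seedling pot without tag, same size as the marked one, loose, centre 65 mm from the axis on the disc; origin at the centre of its underside
- pot_b: plain black seedling pot without tag, same size as the marked one, loose, centre 65 mm from the axis on the disc; origin at the centre of its underside
- pot_c: plain black seedling pot without tag, same size as the marked one, loose, centre 65 mm from the axis on the disc; origin at the centre of its underside
- clay_pot: empty open terracotta pot, 84 mm across, 75 mm tall, loose on the bench beside the board; origin at the centre of its underside; to be left alone
- mister: amber bottle with white cap, 56 mm across, 120 mm tall, loose on the bench beside the board; origin at the centre of its underside; to be left alone
- trowel: hand trowel lying on the bench beside the board, about 230 mm long along its x, blade 55 mm wide at +x, 22 mm high; origin on the bench 10 cm from the handle's end; to be left alone

How it is judged:
By the outcome, as a careful person would: the job done as asked, in the order asked, and still so for the second after the job is handed in, with the robot touching nothing.
It also fails if it takes over 64 s, if anything falls off the work surface, if the arm or the gripper's body presses on something with over 40 N, if the wrist force passes 120 N, or if a joint passes its speed limit or range.

ROBOT

A 6-joint arm with a two-finger parallel gripper is mounted at the origin on the work surface. World frame = base frame: x ahead of the robot, y to its left, z up, the work surface at z = 0. Lengths are in mm, angles in rad, forces in N, time in s.
With the tool pointing down it reaches from about 375 to 750 mm from the base axis. Payload 9 kg.
Tool frame: the origin (TCP) lies on the centre line of the jaws, within the pads' length; the fingertips stand 22 mm ahead of it and the grasp point (between the pads) lies 3 mm ahead of it; z points along the fingers, y is the line along which they close (so a half turn about z gives the same grasp; the last joint's range is limited). The gripper opens to 85 mm and grips with 20 to 120 N. Pads are 22 mm wide; open, the fingers measure 114 mm over their backs; the gripper's body (76 mm by 85 mm) begins 54 mm behind the grasp point. The pads swing forward as they close: fully open they stand 13 mm farther back than shut.
Start: joints at [-1.344, 0.104, 0.097, 1.564, 0, 1.353], TCP at [258.18, -541.643, 253.331] pointing down, gripper open.
Joint ranges: [-2.99, 2.99], [-0.84, 1.86], [-1.1, 1.16], [-1.84, 2.11], [-1.51, 1.56], [-3.14, 3.14]. Speed limits (rad/s): [2.22, 2.22, 2.57, 3.14, 3.14, 3.14].

INTERFACE

Orientations are given as a 3x3 rotation matrix whose columns are the frame's x, y, z axes.
In Python, from plant import r gives the robot as it stands.
- The arm moves only by the shell command python3 -m creep 'ROWS'. ROWS is JSON, a list of rows, each an object with "hand": the finger opening in cm, from 0 to 8.54; "offset": the shift along the tool's x, y, z in cm, a list of three; "yaw": the turn about the tool's z in degrees. A call has 1 to 10 rows; each row shifts and turns the commanded pose from where the row before left it, along the tool's axes as they then stand; what a row does not reach is not made up. A row lasts 1/10 s, in which the tool goes at most 50 mm and 8.59 degrees, less where a joint would pass 70% of its speed; a pose out of reach is approached as far as the arm can. A call with a gripper value outside its range is refused whole. The fingers move at their own pace and stop on an object; the grip force is fixed at half the most. Time passes only in rows, so rows that do not move let the fingers close. It gives the time, the measured TCP pose, the force, the opening and the grip force at its end, in the units of the state.
- r.get_obs(): the state, without advancing time (a new reading comes with each control period).
- r.grab_frame(name): name is "scene" or "top"; returns (picture, depth): 400x640x3 uint8, blue, green, red; 400x640 float32, mm along the optical axis (not along the pixel's ray), 0 where there is no reading.
- r.calibration(name): a dict with "fx", "fy", "cx", "cy" (pixels), "R" (3x3) and "t" (3): a world point X has camera coordinates R X + t. Camera axes: x right, y down, z forward; pixel columns grow to the right and rows downward; lengths in mm; the calibration is good to about 2 mm. A picture is of the moment at which its call begins. calibration takes no time and is no camera call.
- r.sign_off(): hands the job in; it is judged then, once.
Trained networks look in the newest picture that a camera, given by its name, has taken for a name from the list of things; names that differ only in an ending like _2 or _b are one class to them, and where a whole thing is asked for, a point or a joint stands for the part that bears it (a point fixed in the world has none). Each returns a list of dicts, best first, with "confidence" (0 to 1); they miss things now and then, are a little off and sometimes report something else, mostly with a low value. They report only what shows in the picture. A call takes as long as a camera call.
- r.regions_of(label, camera): "region" (400x640 bool, what is visible of it) and "rect" ([left, top, right, bottom] in pixels, round what is visible of it).
The state is a dict: "time": time; "joint_positions": joint angles; "dq": joint speeds; "tau": joint torques, N m; "tcp_pos": TCP position; "tcp_rot": TCP orientation; "force": force on the tool from outside, world axes, zero at the start; "ft_torque": the same for the moment, N m; "gripper_width": opening from 0.0 (shut) to 1.0 (fully open); "grip_force": force on a finger pad.
Only numpy, scipy, OpenCV 4.12 (cv2) and the standard library are available. Lean on these libraries where they do the work, as an engineer would, in place of code of your own. Each camera call takes 0.05 s, during which the arm holds its last target. There are 200 camera calls.

## Working session

There is one attempt and no reset: what is moved stays moved. The work goes in short steps, Python scripts to look and compute and a shell command to move; the robot and the scene stay as the last step left them, time stands still between calls to the robot, and variables do not carry over. Pictures are saved under pics/ and viewed, at most 10 in all, crops included, and the job is handed in when it is done.

```bash
mkdir -p pics
cat > h.py <<'E'
import numpy as np, cv2
from plant import r
def world(cam,mask,depth):
    c=r.calibration(cam); v,u=np.nonzero(mask&(depth>0)); z=depth[v,u]
    P=np.stack([(u-c['cx'])/c['fx']*z,(v-c['cy'])/c['fy']*z,z],1)
    return (P-np.array(c['t']).ravel())@np.array(c['R'])
E
python3 - <<'E'
from h import *
for n in ('scene','top'):
    p,d=r.grab_frame(n); cv2.imwrite(f'pics/{n}0.png',p); np.save(f'd_{n}.npy',d); np.save(f'p_{n}.npy',p)
for l in ('board','turntable_base','post0','pot_red','pot_a','clay_pot','mister','trowel','turntable'):
    for o in r.regions_of(l,'top')[:5]:
        W=world('top',o['region'],d)
        if len(W): print(l,round(o['confidence'],2),o['rect'],W.mean(0).round(),np.percentile(W,2,axis=0).round(),np.percentile(W,98,axis=0).round())
s=r.get_obs(); print(s['time'],s['tcp_pos'],s['tcp_rot'],s['gripper_width'])
E
```

```text
board 0.76 [282.0, 111.4, 431.1, 274.0] [544. -51.  12.] [ 389. -217.    7.] [749. 119.  16.]
board 0.57 [295.4, 127.2, 416.3, 248.8] [578. -47.  45.] [ 454. -174.   40.] [706.  78.  79.]
turntable_base 0.71 [294.7, 125.8, 416.9, 247.3] [579. -48.  45.] [ 453. -176.   15.] [707.  79.  91.]
post0 0.89 [296.1, 125.5, 418.0, 244.3] [578. -47.  45.] [ 455. -176.   40.] [706.  78.  78.]
post0 0.58 [322.3, 189.3, 345.4, 211.9] [537.  -1. 106.] [513. -25.  96.] [562.  24. 132.]
pot_red 0.9 [368.1, 152.4, 397.4, 178.8] [624. -95. 108.] [ 599. -122.   91.] [653. -70. 150.]
pot_a 0.97 [365.1, 192.8, 391.4, 217.7] [531. -93. 104.] [ 506. -119.   43.] [557. -68. 132.]
pot_a 0.87 [320.6, 188.9, 346.4, 214.6] [537.  -1. 104.] [512. -27.  45.] [563.  24. 132.]
pot_a 0.68 [327.4, 150.5, 353.0, 176.2] [626.  -5. 105.] [603. -28.  91.] [651.  18. 132.]
pot_a 0.63 [298.0, 128.4, 414.7, 246.9] [578. -47.  45.] [ 454. -174.   40.] [706.  77.  78.]
pot_a 0.62 [227.5, 179.8, 263.7, 215.1] [551. 211.  33.] [510. 168.   3.] [585. 240.  77.]
clay_pot 0.71 [227.4, 181.2, 264.5, 216.2] [551. 212.  34.] [512. 168.   2.] [587. 242.  77.]
mister 0.91 [250.1, 236.0, 276.2, 263.2] [437. 159.  81.] [410. 136.  -1.] [461. 191. 121.]
mister 0.59 [428.5, 137.3, 480.7, 225.1] [ 624. -287.   10.] [ 504. -346.    1.] [ 702. -237.   25.]
trowel 0.55 [429.2, 139.7, 483.0, 225.8] [ 620. -289.   11.] [ 500. -350.    1.] [ 700. -237.   25.]
turntable 0.89 [298.5, 126.2, 414.0, 244.4] [578. -47.  45.] [ 454. -173.   40.] [706.  76.  69.]
0.55 [ 258.19745585 -541.65858817  253.35297543] [[ 9.02666250e-01  4.30341308e-01  1.55029519e-05]
 [ 4.30341305e-01 -9.02666237e-01 -1.62765038e-04]
 [-5.60505281e-05  1.53594067e-04 -9.99999987e-01]] 1.0018862827777921
```

View pics/top0.png

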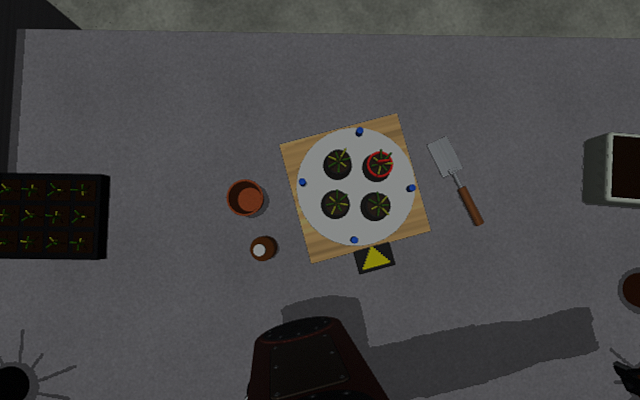

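View pics/scene0.png

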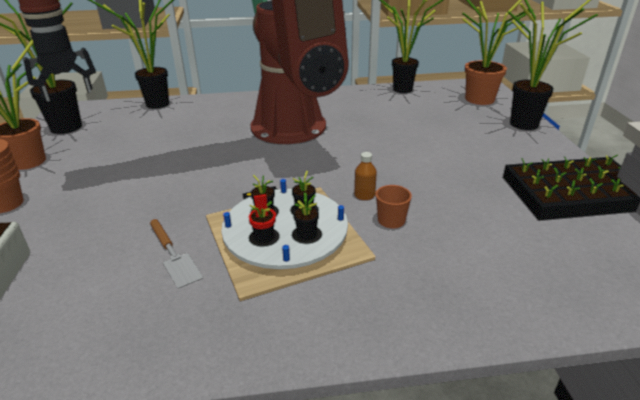

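The top view shows the disc centred near (357,185), with the red pot at (379,164) at the back right. The posts are at (360,131), (302,182), (354,240) and (411,188), and the arrow is at (375,259). Next I work out the exact geometry.

```bash
cat >> h.py <<'E'
def analyse(p,d,prt=True):
    hsv=cv2.cvtColor(p,cv2.COLOR_BGR2HSV); roi=np.zeros(d.shape,bool); roi[100:285,270:445]=1
    H,S,V=cv2.split(hsv)
    W=np.full(d.shape+(3,),np.nan); W[roi&(d>0)]=world('top',roi,d)
    out={}
    m=roi&(S<70)&(V>90)&(abs(W[...,2]-44)<6)
    cs=max(cv2.findContours(m.astype(np.uint8),cv2.RETR_EXTERNAL,cv2.CHAIN_APPROX_NONE)[0],key=cv2.contourArea)
    hull=cv2.convexHull(cs)[:,0]; 
    c=r.calibration('top');R=np.array(c['R']);t=np.array(c['t']).ravel();o=-R.T@t
    def ray(u,v,z):
        w=R.T@np.array([(u-c['cx'])/c['fx'],(v-c['cy'])/c['fy'],1]); return (o+w*(z-o[2])/w[2])
    out['disc']=cv2.minEnclosingCircle(np.array([ray(u,v,44)[:2] for u,v in hull],np.float32))
    m=roi&(H>100)&(H<130)&(S>130)
    n,l,st,ce=cv2.connectedComponentsWithStats(m.astype(np.uint8))
    out['posts']=[(ray(*ce[i],72)[:2].round(1),st[i,4]) for i in range(1,n) if st[i,4]>8]
    m=roi&((H<6)|(H>174))&(S>150)&(V>60)
    v,u=np.nonzero(m); out['redpix']=m.sum()
    Wr=np.array([ray(a,b,99) for a,b in zip(u,v)]); hh=W[m][:,2]; k=abs(hh-97)<8
    if k.sum()>5: out['red']=cv2.minEnclosingCircle(Wr[k][:,:2].astype(np.float32))
    m=roi&(H>22)&(H<35)&(S>180)&(V>120)&(np.abs(W[...,2]-12)<7)
    n,l,st,ce=cv2.connectedComponentsWithStats(m.astype(np.uint8)); i=1+np.argmax(st[1:,4])
    out['arrow']=ray(*ce[i],12)[:2]
    # board outline
    m=roi&(abs(W[...,2]-12)<5)
    out['boardrect']=None
    m2=roi&(H>8)&(H<25)&(S>60)&(V>90)&(abs(W[...,2]-12)<6)
    v,u=np.nonzero(m2); B=np.array([ray(a,b,12)[:2] for a,b in zip(u,v)],np.float32)
    out['boardrect']=cv2.minAreaRect(B)
    out['ray']=ray
    return out
E
python3 - <<'E'
from h import *
o=analyse(np.load('p_top.npy'),np.load('d_top.npy'))
for k in o: print(k,o[k])
P=np.array([x[0] for x in o['posts']]); c=P.mean(0); print('postcentre',c,np.linalg.norm(P-c,axis=1))
an=lambda v: np.degrees(np.arctan2(v[1],v[0]))
c=np.array(o['disc'][0])
for q in P: print('post',an(q-c))
print('red',an(np.array(o['red'][0])-c),np.linalg.norm(np.array(o['red'][0])-c),'arrow',an(o['arrow']-c),np.linalg.norm(o['arrow']-c))
E
```

```text
disc ((581.0823974609375, -49.040611267089844), 139.55908203125)
posts [(array([703.3, -52.5]), np.int32(46)), (array([584.9,  76.3]), np.int32(39)), (array([ 574.1, -171.1]), np.int32(43)), (array([455.5, -42.6]), np.int32(36))]
redpix 192
red ((623.9785766601562, -95.54757690429688), 28.735565185546875)
arrow [408.01465206 -97.72384614]
boardrect ((581.0555419921875, -48.65985107421875), (298.5840759277344, 298.60028076171875), 15.967985153198242)
ray <function analyse.<locals>.ray at 0x7fd2dd9b4c20>
postcentre [579.45  -47.475] [123.95189843 123.89492776 123.74070925 124.04583074]
post -1.6213332755777494
post 88.25543444464212
post -93.27403222702894
post 177.0641043464478
red -47.31278717606702 63.26910812293661 arrow -164.288928885141 179.78459849020751
```

```bash
python3 -m creep '[{"hand":0,"offset":[3.91,-1.76,0],"yaw":0},{"hand":0,"offset":[3.91,-1.76,0],"yaw":0},{"hand":0,"offset":[3.91,-1.76,0],"yaw":0},{"hand":0,"offset":[3.91,-1.76,0],"yaw":0},{"hand":0,"offset":[3.91,-1.76,0],"yaw":0},{"hand":0,"offset":[3.91,-1.76,0],"yaw":0},{"hand":0,"offset":[3.91,-1.76,0],"yaw":0},{"hand":0,"offset":[3.91,-1.76,0],"yaw":0},{"hand":0,"offset":[3.91,-1.76,0],"yaw":0},{"hand":0,"offset":[3.91,-1.76,0],"yaw":0}]'
python3 -m creep '[{"hand":0,"offset":[3.91,-1.76,0],"yaw":0},{"hand":0,"offset":[3.91,-1.76,0],"yaw":0},{"hand":0,"offset":[3.91,-1.76,0],"yaw":0},{"hand":0,"offset":[3.91,-1.76,0],"yaw":0},{"hand":0,"offset":[3.91,-1.76,0],"yaw":0},{"hand":0,"offset":[3.91,-1.76,0],"yaw":0}]'
python3 -m creep '[{"hand":0,"offset":[0,0,0],"yaw":-8.4},{"hand":0,"offset":[0,0,0],"yaw":-8.4},{"hand":0,"offset":[0,0,0],"yaw":-8.4},{"hand":0,"offset":[0,0,0],"yaw":-8.4},{"hand":0,"offset":[0,0,0],"yaw":-8.4},{"hand":0,"offset":[0,0,0],"yaw":-8.4},{"hand":0,"offset":[0,0,0],"yaw":-8.4},{"hand":0,"offset":[0,0,0],"yaw":-8.4},{"hand":0,"offset":[0,0,0],"yaw":-8.4},{"hand":0,"offset":[0,0,0],"yaw":-8.4}]'
python3 -m creep '[{"hand":0,"offset":[0,0,0],"yaw":-8.4},{"hand":0,"offset":[0,0,0],"yaw":-8.4},{"hand":0,"offset":[0,0,0],"yaw":-8.4},{"hand":0,"offset":[0,0,0],"yaw":-8.4},{"hand":0,"offset":[0,0,0],"yaw":-8.4},{"hand":0,"offset":[0,0,0],"yaw":-8.4},{"hand":0,"offset":[0,0,0],"yaw":-8.4},{"hand":0,"offset":[0,0,0],"yaw":-8.4},{"hand":0,"offset":[0,0,0],"yaw":-8.4},{"hand":0,"offset":[0,0,0],"yaw":-8.4},{"hand":0,"offset":[0,0,0],"yaw":0}]'
python3 - <<'E'
from h import *
p,d=r.grab_frame('scene'); cv2.imwrite('pics/scene1.png',p[50:300,150:450].repeat(2,0).repeat(2,1))
s=r.get_obs(); R=np.array(s['tcp_rot'])
print(s['time'],s['tcp_pos'],np.degrees(np.arctan2(R[1,0],R[0,0])),s['gripper_width'],s['joint_positions'])
E
```

```text
time: 1.55
tcp_pos: [536.4, -213.0, 253.5]
tcp_rot: [[0.903, 0.43, 0.0], [0.43, -0.903, -0.0], [0.0, 0.001, -1.0]]
force: [1.6, -1.0, -0.3]
gripper_width: 0.002
grip_force: 0.0
time: 2.15
tcp_pos: [702.7, -16.7, 253.3]
tcp_rot: [[0.903, 0.43, 0.0], [0.43, -0.903, -0.0], [0.0, 0.0, -1.0]]
force: [0.4, -1.1, -0.4]
gripper_width: 0.0
grip_force: 0.0
time: 3.15
tcp_pos: [701.8, -18.3, 253.2]
tcp_rot: [[-0.339, 0.941, -0.0], [0.941, 0.339, -0.0], [-0.0, -0.0, -1.0]]
force: [-0.5, -0.1, 0.0]
gripper_width: -0.001
grip_force: 0.0
3.2 [701.74083841 -18.24901974 253.22202819] 110.34679007143909 -0.002394005484805366 [-2.11663203e-01  4.35413770e-01  4.82342754e-01  1.61780676e+00
 -5.55808329e-05  1.00401465e+00]invalid input
```

```bash
python3 -m creep '[{"hand":0,"offset":[0,0,0],"yaw":-8.4},{"hand":0,"offset":[0,0,0],"yaw":-8.4},{"hand":0,"offset":[0,0,0],"yaw":-8.4},{"hand":0,"offset":[0,0,0],"yaw":-8.4},{"hand":0,"offset":[0,0,0],"yaw":-8.4},{"hand":0,"offset":[0,0,0],"yaw":-8.4},{"hand":0,"offset":[0,0,0],"yaw":-8.4},{"hand":0,"offset":[0,0,0],"yaw":-8.4},{"hand":0,"offset":[0,0,0],"yaw":-8.4},{"hand":0,"offset":[0,0,0],"yaw":-8.4}]'
python3 -m creep '[{"hand":0,"offset":[0,0,4],"yaw":0},{"hand":0,"offset":[0,0,4],"yaw":0},{"hand":0,"offset":[0,0,4],"yaw":0},{"hand":0,"offset":[0,0,1.2],"yaw":0},{"hand":0,"offset":[0,0,1.2],"yaw":0},{"hand":0,"offset":[0,0,1.2],"yaw":0},{"hand":0,"offset":[0,0,1.2],"yaw":0},{"hand":0,"offset":[0,0,0],"yaw":0},{"hand":0,"offset":[0,0,0],"yaw":0}]'
python3 - <<'E'
from h import *
p,d=r.grab_frame('scene'); cv2.imwrite('pics/scene2.png',cv2.resize(p[90:290,180:420],None,fx=3,fy=3))
s=r.get_obs(); R=np.array(s['tcp_rot'])
print(s['time'],s['tcp_pos'],np.degrees(np.arctan2(R[1,0],R[0,0])),s['gripper_width'],s['joint_positions'])
E
```

```text
time: 4.2
tcp_pos: [701.7, -18.3, 253.2]
tcp_rot: [[-0.972, -0.236, -0.0], [-0.236, 0.972, -0.0], [0.0, -0.0, -1.0]]
force: [-0.9, -0.3, -0.5]
gripper_width: 0.006
grip_force: 0.0
time: 5.1
tcp_pos: [702.0, -18.4, 85.9]
tcp_rot: [[-0.972, -0.233, 0.001], [-0.233, 0.972, -0.0], [-0.001, -0.0, -1.0]]
force: [0.4, 0.6, -0.1]
gripper_width: 0.0
grip_force: 0.0
5.15 [702.27912212 -18.40160876  86.28535011] -166.5240305175279 -0.0008173631553486375 [-2.11701076e-01  4.46712518e-01  1.93169763e-01  1.31594201e+00
 -9.09446986e-05 -4.46900802e-01]
```

View pics/scene2.png

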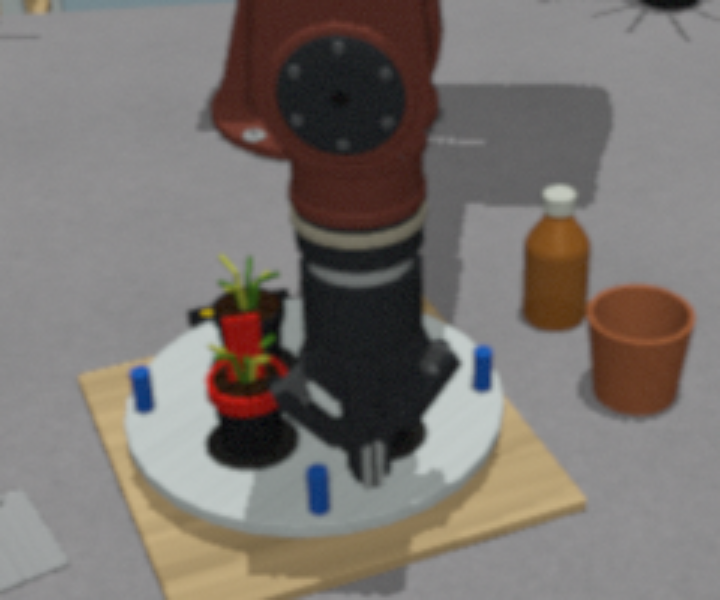

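The fingertips stand on the disc at (372,480) in the crop, just beside the back post at (318,488). The knuckles are well above the post top and clear of the pots. I start the slow push arc clockwise about the axis.

```bash
python3 -m creep '[{"hand":0,"offset":[0,0,0.5],"yaw":0},{"hand":0,"offset":[0.004,-0.33,0],"yaw":1.5},{"hand":0,"offset":[0.004,-0.33,0],"yaw":1.5},{"hand":0,"offset":[0.004,-0.33,0],"yaw":1.5},{"hand":0,"offset":[0.004,-0.33,0],"yaw":1.5},{"hand":0,"offset":[0.004,-0.33,0],"yaw":1.5},{"hand":0,"offset":[0.004,-0.33,0],"yaw":1.5},{"hand":0,"offset":[0.004,-0.33,0],"yaw":1.5},{"hand":0,"offset":[0.008,-0.44,0],"yaw":2},{"hand":0,"offset":[0.008,-0.44,0],"yaw":2}]'
python3 -m creep '[{"hand":0,"offset":[0.017,-0.655,0],"yaw":3},{"hand":0,"offset":[0.017,-0.655,0],"yaw":3},{"hand":0,"offset":[0.017,-0.655,0],"yaw":3},{"hand":0,"offset":[0.017,-0.655,0],"yaw":3},{"hand":0,"offset":[0.017,-0.655,0],"yaw":3},{"hand":0,"offset":[0.017,-0.655,0],"yaw":3},{"hand":0,"offset":[0.008,-0.44,0],"yaw":2},{"hand":0,"offset":[0.004,-0.33,0],"yaw":1.5},{"hand":0,"offset":[0,0,0],"yaw":0},{"hand":0,"offset":[0,0,0],"yaw":0}]'
cat > look.py <<'E'
from h import *
import sys
p,d=r.grab_frame('scene'); cv2.imwrite(f'pics/scene_{sys.argv[1]}.png',cv2.resize(p[90:290,180:420],None,fx=3,fy=3))
p,d=r.grab_frame('top'); cv2.imwrite(f'pics/top_{sys.argv[1]}.png',cv2.resize(p[90:290,240:480],None,fx=3,fy=3))
o=analyse(p,d); A=np.array([580.5,-48.5]); P0=np.array([579.5,-47.5])
an=lambda v: np.degrees(np.arctan2(v[1],v[0]))
for q,n in o['posts']: print('post',q,n,'ang',an(q-P0).round(1),np.linalg.norm(q-P0).round(1))
if 'red' in o: q=np.array(o['red'][0]); print('red',q,o['red'][1],an(q-A),np.linalg.norm(q-A))
s=r.get_obs(); R=np.array(s['tcp_rot']); q=np.array(s['tcp_pos'])[:2]-A
print(s['time'],s['tcp_pos'],'az',an(R[:2,0]),'psi',an(q),np.linalg.norm(q),'F',s['force'])
E
python3 look.py 3
```

```text
time: 6.15
tcp_pos: [705.3, -50.2, 80.4]
tcp_rot: [[-1.0, 0.021, 0.0], [0.021, 1.0, -0.0], [-0.0, -0.0, -1.0]]
force: [-0.2, 1.5, 0.6]
gripper_width: 0.002
grip_force: 0.5
time: 7.15
tcp_pos: [695.5, -95.7, 80.1]
tcp_rot: [[-0.924, 0.383, -0.0], [0.383, 0.924, -0.0], [0.0, -0.0, -1.0]]
force: [-0.8, 0.1, -0.5]
gripper_width: -0.003
grip_force: 0.0Traceback (most recent call last):
  File "look.py", line 5, in <module>
    o=analyse(p,d); A=np.array([580.5,-48.5]); P0=np.array([579.5,-47.5])
  File "h.py", line 27, in analyse
    n,l,st,ce=cv2.connectedComponentsWithStats(m.astype(np.uint8)); i=1+np.argmax(st[1:,4])
                                                                        ~~~~~~~~~^^^^^^^^^^
    return _wrapfunc(a, 'argmax', axis=axis, out=out, **kwds)
    return bound(*args, **kwds)
ValueError: attempt to get argmax of an empty sequence
```

View pics/scene_3.png

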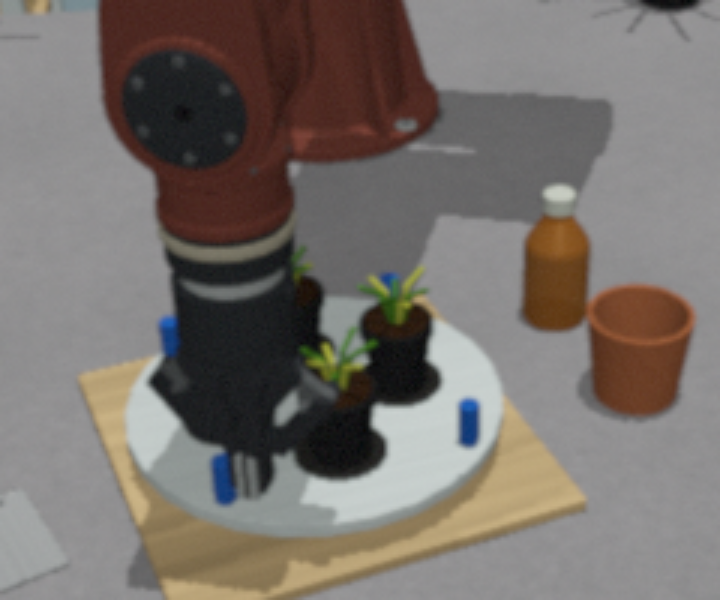

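The post at (224,480) is being pushed by the fingertip at (250,475), and the pots are riding along undisturbed. I continue.

```bash
python3 -m creep '[{"hand":0,"offset":[0.004,-0.33,0],"yaw":1.5},{"hand":0,"offset":[0.008,-0.44,0],"yaw":2},{"hand":0,"offset":[0.017,-0.655,0],"yaw":3},{"hand":0,"offset":[0.017,-0.655,0],"yaw":3},{"hand":0,"offset":[0.017,-0.655,0],"yaw":3},{"hand":0,"offset":[0.017,-0.655,0],"yaw":3},{"hand":0,"offset":[0.017,-0.655,0],"yaw":3},{"hand":0,"offset":[0.017,-0.655,0],"yaw":3},{"hand":0,"offset":[0.017,-0.655,0],"yaw":3},{"hand":0,"offset":[0.017,-0.655,0],"yaw":3}]'
python3 -m creep '[{"hand":0,"offset":[0.017,-0.655,0],"yaw":3},{"hand":0,"offset":[0.017,-0.655,0],"yaw":3},{"hand":0,"offset":[0.017,-0.655,0],"yaw":3},{"hand":0,"offset":[0.017,-0.655,0],"yaw":3},{"hand":0,"offset":[0.017,-0.655,0],"yaw":3},{"hand":0,"offset":[0.017,-0.655,0],"yaw":3},{"hand":0,"offset":[0.008,-0.44,0],"yaw":2},{"hand":0,"offset":[0.004,-0.33,0],"yaw":1.5},{"hand":0,"offset":[0,0,0],"yaw":0},{"hand":0,"offset":[0,0,0],"yaw":0}]'
sed -i "s/^    out\['arrow'\].*/    out['arrow']=None/; s/; i=1+np.argmax(st\[1:,4\])//" h.py
sed -i "s/^    out\['boardrect'\]=cv2.*/    out['boardrect']=cv2.minAreaRect(B) if len(B)>9 else None/" h.py
python3 look.py 4
```

```text
time: 8.25
tcp_pos: [660.2, -144.1, 80.2]
tcp_rot: [[-0.639, 0.769, 0.0], [0.769, 0.639, -0.0], [-0.0, 0.0, -1.0]]
force: [1.8, 0.7, -0.5]
gripper_width: 0.002
grip_force: 0.5
time: 9.25
tcp_pos: [619.7, -166.5, 80.4]
tcp_rot: [[-0.317, 0.948, -0.0], [0.948, 0.317, -0.0], [-0.0, -0.0, -1.0]]
force: [-0.4, -1.1, 0.6]
gripper_width: 0.001
grip_force: 0.0
post [701.8 -28.7] 48 ang 8.7 123.7
post [ 599.1 -165.7] 23 ang -80.6 119.8
post [561.2  75. ] 36 ang 98.5 123.9
post [456.9 -65.9] 38 ang -171.5 124.0
red [541.92675781 -99.82444763] 28.576692581176758 -126.92694502008108 64.20353524198336
9.35 [ 619.78120469 -166.40775488   80.28396989] az 108.52110358195571 psi -71.57440221156824 124.27892702339032 F [-0.30649436  0.15192471 -0.65910287]
```

View pics/top_4.png

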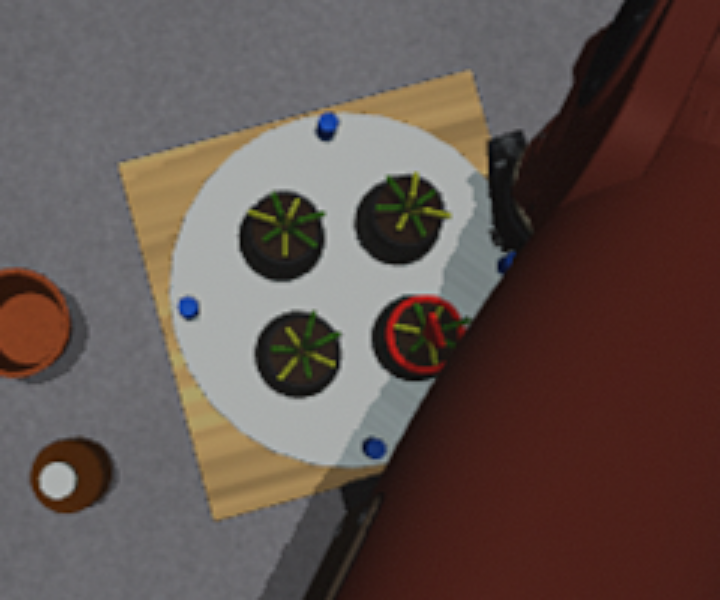

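The top view shows the red pot at (425,335), about 37° short of the front line. The posts agree, and all pots are standing. I continue with about 32° more.

```bash
python3 -m creep '[{"hand":0,"offset":[0.004,-0.33,0],"yaw":1.5},{"hand":0,"offset":[0.008,-0.44,0],"yaw":2},{"hand":0,"offset":[0.017,-0.655,0],"yaw":3},{"hand":0,"offset":[0.017,-0.655,0],"yaw":3},{"hand":0,"offset":[0.017,-0.655,0],"yaw":3},{"hand":0,"offset":[0.017,-0.655,0],"yaw":3},{"hand":0,"offset":[0.017,-0.655,0],"yaw":3},{"hand":0,"offset":[0.017,-0.655,0],"yaw":3},{"hand":0,"offset":[0.017,-0.655,0],"yaw":3},{"hand":0,"offset":[0.017,-0.655,0],"yaw":3}]'
python3 -m creep '[{"hand":0,"offset":[0.008,-0.44,0],"yaw":2},{"hand":0,"offset":[0.004,-0.33,0],"yaw":1.5},{"hand":0,"offset":[0.002,-0.22,0],"yaw":1},{"hand":0,"offset":[0,0,0],"yaw":0},{"hand":0,"offset":[0,0,0],"yaw":0}]'
python3 look.py 5
```

```text
time: 10.35
tcp_pos: [560.1, -171.6, 80.4]
tcp_rot: [[0.16, 0.987, 0.0], [0.987, -0.16, -0.0], [-0.0, 0.0, -1.0]]
force: [0.7, -0.8, -0.2]
gripper_width: -0.003
grip_force: 0.5
time: 10.85
tcp_pos: [550.6, -169.4, 80.2]
tcp_rot: [[0.233, 0.972, -0.0], [0.972, -0.233, 0.0], [0.0, -0.0, -1.0]]
force: [-0.8, -0.3, -0.5]
gripper_width: 0.0
grip_force: 0.0
post [693.3 -96.2] 48 ang -23.2 123.8
post [628.6  66.6] 39 ang 66.7 124.2
post [ 530.9 -156.8] 22 ang -114.0 119.6
post [465.8   1.1] 33 ang 156.9 123.7
red [520.44580078 -71.87212372] 28.47789192199707 -158.73481665479042 64.44193518902924
10.95 [ 550.6855201  -169.47915197   80.22894076] az 76.50815655218568 psi -103.84427731132912 124.59878981326456 F [-0.65226955 -0.14433135 -1.08796642]
```

View pics/top_5.png

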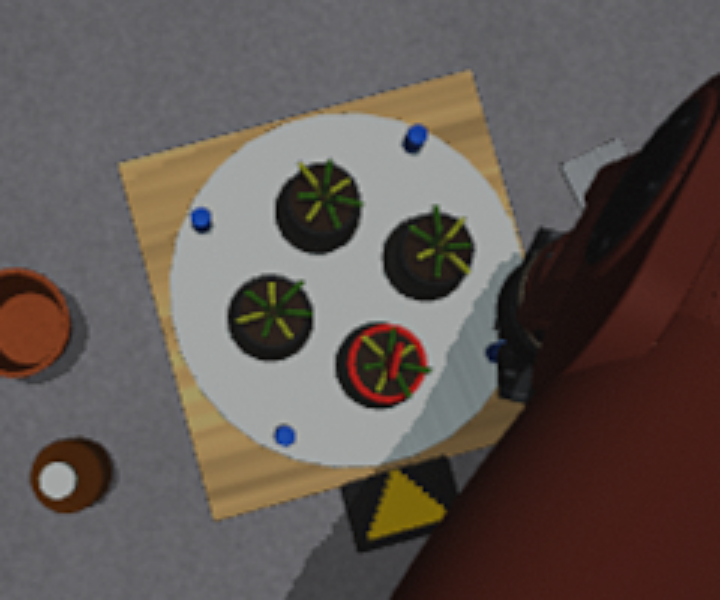

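The red pot is at (388,363) and the arrow at (405,505), with about 5.4° still to go. I finish slowly.

```bash
python3 -m creep '[{"hand":0,"offset":[0.002,-0.22,0],"yaw":1},{"hand":0,"offset":[0.002,-0.22,0],"yaw":1},{"hand":0,"offset":[0.002,-0.22,0],"yaw":1},{"hand":0,"offset":[0.002,-0.22,0],"yaw":1},{"hand":0,"offset":[0.002,-0.13,0],"yaw":0.6},{"hand":0,"offset":[0,-0.11,0],"yaw":0.5},{"hand":0,"offset":[0,0,0],"yaw":0},{"hand":0,"offset":[0,0,0],"yaw":0},{"hand":0,"offset":[0,0,0],"yaw":0}]'
python3 look.py 6
```

```text
time: 11.85
tcp_pos: [539.8, -166.3, 80.3]
tcp_rot: [[0.319, 0.948, -0.0], [0.948, -0.319, 0.0], [-0.0, -0.0, -1.0]]
force: [0.2, 0.1, -0.0]
gripper_width: -0.002
grip_force: 0.0
post [ 688.5 -106. ] 49 ang -28.2 123.7
post [638.8  62.1] 42 ang 61.6 124.6
post [ 522.2 -152.2] 19 ang -118.7 119.4
post [470.4  10.8] 31 ang 151.9 123.7
red [518.35461426 -65.95195007] 28.478702545166016 -164.31395421561163 64.54935731983875
11.95 [ 539.87414058 -166.37547657   80.2797216 ] az 71.39050240576954 psi -109.01654509296065 124.67994397976315 F [-0.67088779  0.70349238  0.23962856]
```

Now I back off from the post, lift and move clear.

```bash
python3 -m creep '[{"hand":0,"offset":[-0.1,0.3,0],"yaw":0},{"hand":0,"offset":[-0.1,0.4,0],"yaw":0},{"hand":0,"offset":[0,0,-2],"yaw":0},{"hand":0,"offset":[0,0,-4],"yaw":0},{"hand":0,"offset":[0,0,-4],"yaw":0},{"hand":0,"offset":[0,0,-4],"yaw":0},{"hand":0,"offset":[0,0,-3],"yaw":0},{"hand":0,"offset":[-4,0,0],"yaw":0},{"hand":0,"offset":[-4,0,0],"yaw":0},{"hand":0,"offset":[-4,0,0],"yaw":0}]'
python3 -m creep '[{"hand":0,"offset":[-4,0,0],"yaw":0},{"hand":0,"offset":[-4,0,0],"yaw":0},{"hand":0,"offset":[-4,0,0],"yaw":0},{"hand":0,"offset":[-4,0,0],"yaw":0},{"hand":0,"offset":[-2,0,0],"yaw":0},{"hand":0,"offset":[0,0,0],"yaw":0},{"hand":0,"offset":[0,0,0],"yaw":0}]'
python3 look.py 7
python3 - <<'E'
from h import *
p,d=r.grab_frame('top'); o=analyse(p,d); print(o['disc'],o['boardrect'])
E
```

```text
time: 12.95
tcp_pos: [507.5, -285.7, 250.7]
tcp_rot: [[0.318, 0.948, 0.001], [0.948, -0.318, -0.001], [-0.001, 0.001, -1.0]]
force: [1.0, 0.4, 0.2]
gripper_width: 0.002
grip_force: 0.0
time: 13.65
tcp_pos: [450.1, -455.0, 250.0]
tcp_rot: [[0.32, 0.947, -0.0], [0.947, -0.32, 0.001], [0.001, -0.0, -1.0]]
force: [-0.3, 0.1, 0.7]
gripper_width: 0.003
grip_force: 0.0
post [ 688.5 -106. ] 49 ang -28.2 123.7
post [638.8  62.1] 42 ang 61.6 124.6
post [ 520.9 -156.9] 47 ang -118.2 124.1
post [470.6  10.8] 33 ang 151.8 123.5
red [518.39526367 -66.09407043] 28.482715606689453 -164.1827459740484 64.54881554949363
13.75 [ 450.62304039 -454.09131329  250.42870991] az 71.4328149607372 psi -107.75591410137231 425.8783136664358 F [ 0.05482197 -0.46769731  0.14784038]
((581.0823974609375, -49.040611267089844), 139.55908203125) ((581.0555419921875, -48.65985107421875), (298.5840759277344, 298.60028076171875), 15.967985153198242)
```

View pics/top_7.png

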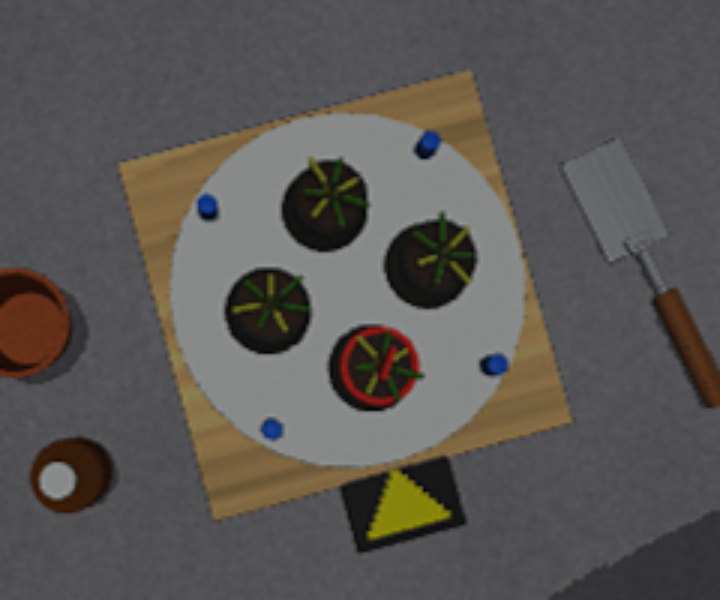

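The clear view shows the red pot at (378,365) in line with the arrow at (405,505). The measured angle is −163.2° to −164.2° against a target of −164.0°. All four pots are standing, the surroundings are untouched and the robot is clear.

```bash
python3 -c "
from plant import r
print(r.sign_off())"
```

```text
the job is handed in; nothing more can be done
None
```

The red-tagged pot is at rest at the front of the carousel, within about 1° of the yellow arrow's line; all four pots are standing, the clay pot, bottle and trowel were left alone, and the job was handed in at about 14 s.

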